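# Take the pellet die apart into its storage tray

### The arm

A 6-joint arm with a two-finger parallel gripper is mounted at the origin on a cart in front of the work surface, level with it; the furniture and walls round the work are solid. World frame = base frame: x ahead of the robot, y to its left, z up, the work surface at z = 0. Lengths are in m, angles in rad, forces in N, time in s.
With the tool pointing down it reaches from about 0.35 to 0.8 m from the base axis. Payload 7.3 kg.
Tool frame: the origin (TCP) lies between the finger pads; the fingertips stand 25 mm ahead of it and the grasp point (between the pads) lies 6 mm ahead of it (r.tip_extent is the distance from the TCP to the fingertips, in m); z points along the fingers, y is the line along which they close (so a half turn about z gives the same grasp; the last joint's range is limited). The gripper opens to 85 mm and grips with 20 to 120 N. Pads are 22 mm wide; open, the fingers measure 114 mm over their backs; the gripper's body (76 mm by 85 mm) begins 54 mm behind the grasp point. The pads swing forward as they close: fully open they stand 13 mm farther back than shut.
Start: joints at [1.011, 0.342, 1.524, -0, 1.275, -0.146], TCP at [0.211, 0.481, 0.256] pointing down, gripper open.
Joint ranges: [-2.53, 2.53], [-0.77, 2.02], [0.04, 2.7], [-1, 4.14], [0.28, 2.66], [-3.11, 3.11]. Speed limits (rad/s): [2.57, 2.57, 3.14, 3.14, 3.14, 3.14].

### API

Orientations are given as a unit quaternion [x, y, z, w].
In Python, from workcell import r, command_gripper, optics gives the robot as it stands. The module is installed in compiled form; this text tells all that it offers. Calls block until the motion is done:
- r.reach(position, orientation): joint-space move of the TCP to a pose.
- r.move_straight(position, orientation=None, speed=0.15, max_force=None): straight line of the TCP; orientation=None keeps the orientation; speed is the mean speed in m/s. With max_force (N) it stops when the force on the tool has changed by that much, and returns True; else False.
- r.movej(angles): joint-space move.
- command_gripper(opening, force=None): finger opening in m; force is the grip in N (None keeps the last); returns when the fingers have stopped.
- r.hold(seconds).
- r.solve_ik(position, orientation): joint angles nearest the present ones, or None.
- r.read_state(): the state.
- optics.get_image(name): name is "scene" or "top"; returns (picture, depth): 400x640x3 uint8, red, green, blue; 400x640 float32, m along the optical axis (not along the pixel's ray), 0 where there is no reading.
- optics.camera_model(name): a dict with "K" (3x3 intrinsics, pixels), "k1" (the pictures are not rectified: a ray, as slopes to the right and down, at radius r is drawn at 1 + k1 r^2 times it, then the intrinsics apply), "R" (3x3) and "t" (3): a world point X has camera coordinates R X + t. Camera axes: x right, y down, z forward; pixel columns grow to the right and rows downward; lengths in m; the calibration is good to about 2 mm. A picture is of the moment at which its call begins. camera_model takes no time and is no camera call.
A pose or a line that the arm cannot do raises r.PlanningError and nothing moves.
- r.finish_job(): hands the job in; it is judged then, once.
The state is a dict: "time_s": time; "joint_positions": joint angles; "dq": joint speeds; "tau": joint torques, N m; "eef_pos": TCP position; "eef_rot": TCP orientation; "contact_force": force on the tool from outside, world axes, zero at the start; "torque": the same for the moment, N m; "grip_width": finger opening in m; "grip_force": force on a finger pad.
Only numpy, scipy, OpenCV 4.12 (cv2) and the standard library are available. Lean on these libraries where they do the work, as an engineer would, in place of code of your own. Each camera call takes 0.05 s, during which the arm holds its last target. There are 200 camera calls.

### The job

The steel pellet die is still stacked as it was left after pushing out the last pellet: base, extraction ring, body, and the plunger in the bore. Take it apart and set every part upright and fully home in its own seat of the storage tray: the plunger hanging by its head in the upright sleeve, the body over the thin pin, the ring over the thick post, the base in the wide round recess. Keep the parts from tipping over, and leave the small beaker and the vial next to the work standing where they are.

Things in the scene. Friction and masses are not known exactly. Their poses are not given: they have to be found in the camera images.
- die_plunger: Plunger, top of the die stack (steel, all four parts round, one axis, upright, each wider than the one above). Stem down: 17 mm dia, 38 mm long, 2 mm chamfer; above it the head to grip, 34 mm dia, 20 mm tall. Origin: centre of the stem's lower end, z up. At start the stem is in the body's bore (1.5 mm play all round), its head on top of it; lift straight up at least 38 mm to free it. 0.16 kg.
- die_body: Body: thick steel cylinder, 46 mm outside diameter, 44 mm tall, 20 mm through bore, narrow dark grooves round the outside. Origin: centre of underside, z up. At start it stands 4 mm deep in the ring's counterbore (1.5 mm play all round), underside 42 mm above the worktop. 0.42 kg.
- die_ring: Extraction ring: steel, 54 mm outside diameter, 26 mm tall, through bore of 40 mm, widened to 49 mm in the topmost 4 mm. Origin: centre of underside, z up. At start it stands on the base, underside 20 mm above the worktop. 0.20 kg.
- die_base: Base: steel disc, 62 mm diameter, 20 mm high, and on its top a spigot 36 mm in diameter, 5 mm high (in the ring's bore at start, 2 mm play all round). Origin: centre of underside, z up. At start it stands on the worktop. 0.45 kg.
- seat_plunger: Plunger's seat: square white plastic block, 86 x 86 x 12 mm, on it an upright sleeve, 40 mm outside, with a 23 mm hole down through the block; its mouth widens to 27 mm in the top 3 mm. Origin: centre of the block's underside (4 mm above the worktop), z up. Sleeve rim 41 mm above the origin. Home: the head's underside rests on the rim, plunger origin 3 mm above the seat's origin.
- seat_body: Body's seat: same white block with a thin upright steel pin in the middle, 11 mm in diameter, its upper 8 mm tapering to 4 mm, tip 38 mm above the origin. Origin: centre of the block's underside (4 mm above the worktop), z up. Home: the body stands on the block's top, 12 mm above the origin, pin in its bore. Four blocks lie two by two, centres 87 mm apart, in any arrangement.
- seat_ring: Ring's seat: same block with a thick plastic post in the middle, 30 mm in diameter, its upper 8 mm tapering to 20 mm, top 30 mm above the origin. Origin: centre of the block's underside (4 mm above the worktop), z up. Home: the ring stands on the block's top, 12 mm above the origin, round the post. All lie in one fixed aluminium tray, 186 mm square, rim 13 mm high.
- seat_base: Base's seat: same block with a flat round recess, 74 mm in diameter with a 2 mm chamfer, 5 mm deep. Origin: centre of the block's underside (4 mm above the worktop), z up. Recess floor 7 mm, block top 12 mm above the origin. Home: the base stands on the recess floor; 15 mm of its side stay above the block, so grip it well above its underside to keep the fingers clear of the block.
- beaker: Small glass beaker, 54 mm in diameter, 66 mm tall, standing some 10 cm beyond the die stack. A bystander, not to be moved. Origin: centre of underside, z up.
- vial: Small glass vial with a white cap, 22 mm in diameter, 58 mm tall, standing on the robot's side of the tray. A bystander, not to be moved. Origin: centre of underside, z up.

How it is judged:
At the end, for the whole second after the job is handed in: Each of the four die parts is seated in its own seat: its axis within 10 mm of the seat's centre, its height within 2 mm of fully home, upright within 0.06 rad, released and at rest; beaker and vial stand upright within 0.15 rad and within 30 mm of where they were (horizontal distance between die_base and seat_base below 0.01 m and z of die_base in the frame of seat_base between 0.005 and 0.009 m and angle between each of die_base, die_ring, die_body, die_plunger's own z axis and vertical below 0.06 rad and linear speed of each of die_base, die_ring, die_body, die_plunger below 0.02 m/s and angular speed of each of die_base, die_ring, die_body, die_plunger below 0.2 rad/s and horizontal distance between die_ring and seat_ring below 0.01 m and z of die_ring in the frame of seat_ring between 0.01 and 0.014 m and horizontal distance between die_body and seat_body below 0.01 m and z of die_body in the frame of seat_body between 0.01 and 0.014 m and horizontal distance between die_plunger and seat_plunger below 0.01 m and z of die_plunger in the frame of seat_plunger between 0.001 and 0.005 m and distance of each of beaker, vial from where it was at the start of the episode below 0.03 m and angle between each of beaker, vial's own z axis and vertical below 0.15 rad); the robot touches nothing.
It fails at once if a die part is tipped over (more than 0.8 rad) (angle between any of die_base, die_ring, die_body, die_plunger's own z axis and vertical above 0.8 rad).
It fails at once if the beaker or the vial is knocked over or pushed away by more than 30 mm (distance of any of beaker, vial from where it was at the start of the episode above 0.03 m or angle between any of beaker, vial's own z axis and vertical above 0.5 rad).
It also fails if it takes over 115 s, if anything falls off the work surface, if the arm or the gripper's body presses on something with over 40 N, if the wrist force passes 120 N, or if a joint passes its speed limit or range.

## Working session

There is one attempt and no reset: what is moved stays moved. The work goes in short steps, each a Python script; the robot and the scene stay as the last script left them, time stands still between calls to the robot, and variables do not carry over. Pictures are saved under pics/ and viewed, at most 14 in all, crops included, and the job is handed in when it is done.

```bash
mkdir -p pics; python3 - <<'E'
from workcell import r, optics
import cv2, numpy as np
for n in("top","scene"):
    im,d=optics.get_image(n); cv2.imwrite(f"pics/{n}0.png",im[:,:,::-1]); np.savez(f"{n}0.npz",im=im,d=d)
    m=optics.camera_model(n); print(n,m)
s=r.read_state(); print(s['time_s'],s['eef_rot'],s['grip_width'],s['contact_force'])
E
```

```text
top {'K': array([[516.67164694,   0.        , 320.49085612],
       [  0.        , 516.67164694, 195.15120907],
       [  0.        ,   0.        ,   1.        ]]), 'k1': -0.09034847808308187, 'R': array([[-0.02614611, -0.99965711,  0.0014298 ],
       [-0.99498029,  0.02588553, -0.09666518],
       [ 0.09659503, -0.00395004, -0.99531593]]), 't': array([0.03337424, 0.52730145, 1.31703683])}
scene {'K': array([[459.74336037,   0.        , 320.12125016],
       [  0.        , 459.74336037, 199.39676932],
       [  0.        ,   0.        ,   1.        ]]), 'k1': -0.028037344454255552, 'R': array([[-0.51233203, -0.858562  ,  0.0196772 ],
       [-0.35184904,  0.18894815, -0.91678833],
       [ 0.78340165, -0.47662343, -0.3988884 ]]), 't': array([0.26415512, 0.2485199 , 0.49787136])}
0.1 [ 2.05421889e-01  9.78673290e-01 -6.18897571e-04 -2.34458759e-04] 0.08536981393512474 [-0.05550904  0.58549343 -0.22352406]
```

View pics/top0.png

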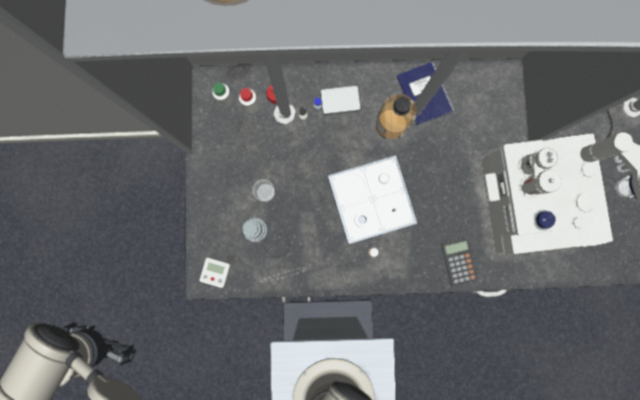

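View pics/scene0.png

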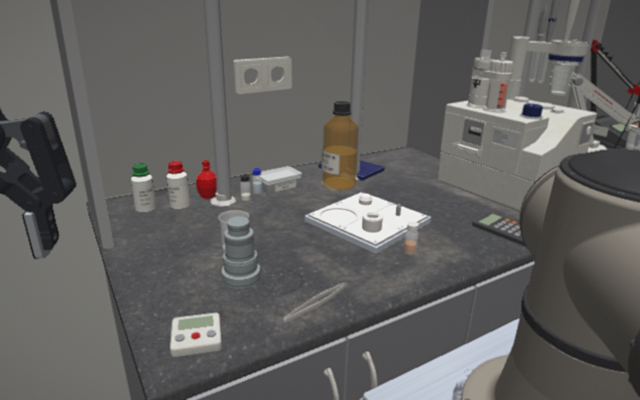

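```bash
cat > h.py <<'E'
import numpy as np, cv2
from workcell import optics
def ray(n,u,v):
    m=optics.camera_model(n); K=m['K']; x=(u-K[0,2])/K[0,0]; y=(v-K[1,2])/K[1,1]
    a,b=x,y
    for _ in range(10):
        s=1+m['k1']*(a*a+b*b); a,b=x/s,y/s
    return -m['R'].T@m['t'], m['R'].T@np.array([a,b,1.])
def on(n,u,v,z):
    o,d=ray(n,u,v); return o+d*(z-o[2])/d[2]
def pix(n,X):
    m=optics.camera_model(n); c=m['R']@X+m['t']; a=c[:2]/c[2]; a=a*(1+m['k1']*(a@a)); return a*m['K'][0,0]+m['K'][:2,2]
E
python3 - <<'E'
from h import *
t=np.load('top0.npz'); im=t['im']; g=im.min(2)
roi=np.zeros_like(g); roi[145:255,322:422]=255
m=((g>150)&(roi>0)).astype(np.uint8)*255
m=cv2.morphologyEx(m,cv2.MORPH_CLOSE,np.ones((9,9)))
c=max(cv2.findContours(m,0,2)[0],key=cv2.contourArea)
rc=cv2.minAreaRect(c); b=cv2.boxPoints(rc)
P=np.array([on("top",*p,0.013) for p in b]); print(rc); print(P.round(4), P.mean(0)); print(np.linalg.norm(np.diff(P,axis=0),axis=1))
for nm,p,z in[("stack",(255,230),.1),("beaker",(263,190),.03),("vial",(374,252),.058)]: print(nm,on("top",*p,z))
a=cv2.resize(im[140:262,320:422],None,fx=5,fy=5,interpolation=cv2.INTER_CUBIC)[:600]
b=cv2.resize(im[175:255,230:285],None,fx=5,fy=5,interpolation=cv2.INTER_CUBIC)
o=np.zeros((600,790,3),np.uint8); o[:600,:510]=a; o[:400,515:790]=b; cv2.imwrite("pics/c1.png",o[:,:,::-1])
s=np.load('scene0.npz')['im']
a=cv2.resize(s[200:295,200:280],None,fx=5,fy=5,interpolation=cv2.INTER_CUBIC); b=cv2.resize(s[185:260,300:436],None,fx=2.9,fy=2.9,interpolation=cv2.INTER_CUBIC)
o=np.zeros((480,800,3),np.uint8); o[:475,:400]=a; o[:b.shape[0],402:402+b.shape[1]]=b[:,:398]; cv2.imwrite("pics/c2.png",o[:,:,::-1])
E
```

```text
((372.0683898925781, 199.1531219482422), (72.29126739501953, 71.75054168701172), 73.0724868774414)
[[ 5.820e-01  4.000e-04  1.300e-02]
 [ 6.332e-01 -1.830e-01  1.300e-02]
 [ 4.486e-01 -2.309e-01  1.300e-02]
 [ 3.992e-01 -4.930e-02  1.300e-02]] [ 0.51576448 -0.11570359  0.013     ]
[0.19046826 0.19069387 0.18818119]
stack [0.43945932 0.18200324 0.1       ]
beaker [0.54486217 0.16840598 0.03      ]
vial [ 0.37779857 -0.11098275  0.058     ]
```

View pics/c1.png

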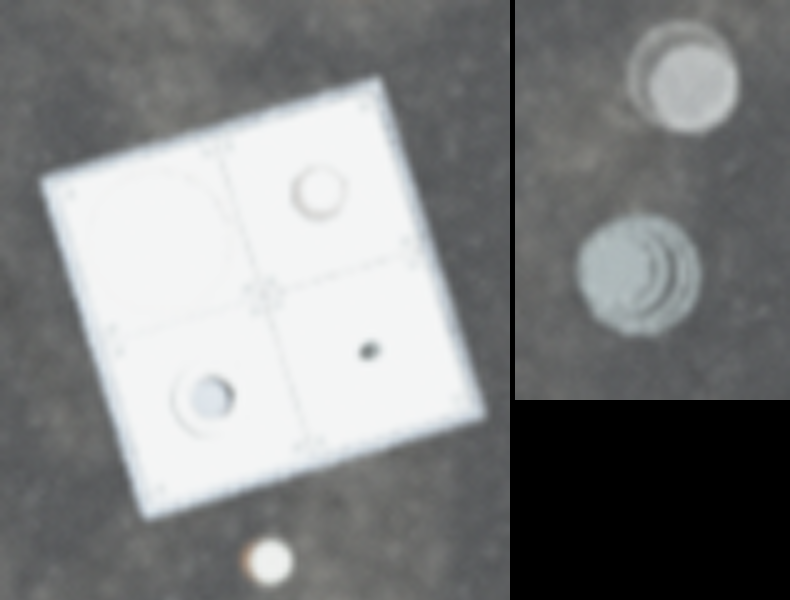

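View pics/c2.png

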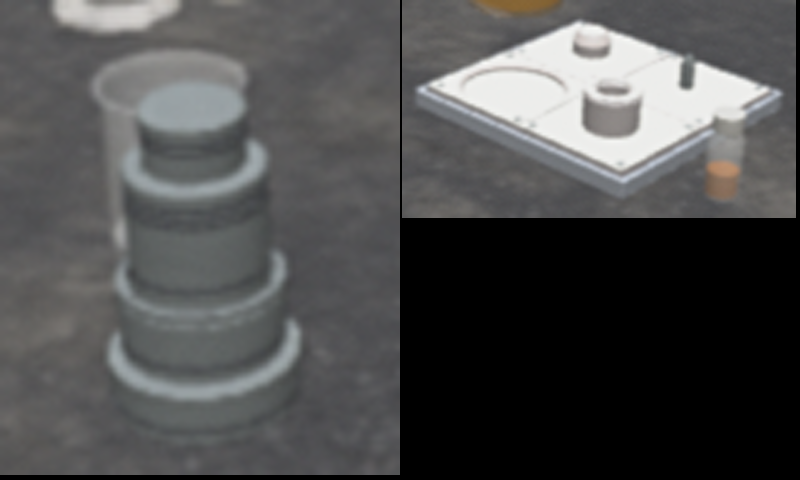

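c1: tray with recess at back-left (157,240), post back-right (320,190), sleeve front-left (203,398), pin front-right (370,348); the vial is below it. The stack (640,274) and beaker (685,88) are in the inset. c2 shows the stack intact and upright. Next I measure the features using depth and rays.

```bash
python3 - <<'E'
from h import *
t=np.load('top0.npz'); d=t['d']
U=lambda x,y:((x+.5)/5-.5+320,(y+.5)/5-.5+140)
F={"sleeve":((203,398),.045),"post":((320,191),.034),"pin":((372,348),.04),"recess":((157,240),.016),"centre":((265,294),.016)}
for k,(p,z) in F.items(): print(k,on("top",*U(*p),z).round(4))
U2=lambda x,y:((x-515+.5)/5-.5+230,(y+.5)/5-.5+175)
print("stack base",on("top",*U2(640,274),.016))
print("beaker",on("top",*U2(694,88),.066),on("top",*U2(680,70),.0))
m=optics.camera_model("top")
W=[]
for v in range(175,250):
    for u in range(230,285):
        if d[v,u]>0:
            o,q=ray("top",u,v); W.append(np.r_[o+q*d[v,u],u,v])
W=np.array(W); st=W[(abs(W[:,1]-.18)<.06)&(W[:,0]<.49)]
for z,n in((.106,"head"),(.086,"body"),(.046,"ring"),(.02,"base")):
    s=st[abs(st[:,2]-z)<.006]; print(n,len(s),s[:,:3].mean(0).round(4) if len(s) else 0, s[:,:2].min(0),s[:,:2].max(0))
# tray feature depth
W=np.array([np.r_[sum(np.array(x)*(1,d[v,u])[i] for i,x in enumerate(ray("top",u,v))),u,v] for v in range(150,250) for u in range(325,420)])
for z in(.045,.034): 
    s=W[(abs(W[:,2]-z)<.005)&(abs(W[:,0]-.516)<.09)&(abs(W[:,1]+.116)<.09)]; print(z,len(s)); 
    if len(s):
        l=(s[:,0]<.516)|(s[:,1]<-.16); 
        for q in(s[s[:,0]<.5],s[s[:,0]>.53]):
            if len(q): print(len(q),q[:,:3].mean(0),(q[:,:2].min(0)+q[:,:2].max(0))/2)
E
```

```text
sleeve [ 0.4618 -0.08    0.045 ]
post [ 0.5681 -0.1452  0.034 ]
pin [ 0.4854 -0.1682  0.04  ]
recess [ 0.5467 -0.0609  0.016 ]
centre [ 0.5168 -0.1166  0.016 ]
stack base [0.44378557 0.19348119 0.016     ]
beaker [0.53515896 0.15854584 0.066     ] [0.55192789 0.17264508 0.        ]Traceback (most recent call last):
  File "<stdin>", line 14, in <module>
  File "h.py", line 4, in ray
    m=optics.camera_model(n); K=m['K']; x=(u-K[0,2])/K[0,0]; y=(v-K[1,2])/K[1,1]
ValueError: time passes only in moves, steps and waits
```

```bash
sed -i 's/^def ray/import functools\ncam=functools.lru_cache(None)(optics.camera_model)\ndef ray/; s/m=optics.camera_model(n)/m=cam(n)/' h.py; python3 - <<'E'
from h import *
d=np.load('top0.npz')['d']
def cloud(us,vs):
    W=[]
    for v in range(*vs):
        for u in range(*us):
            if d[v,u]>0:
                o,q=ray("top",u,v); W.append(o+q*d[v,u])
    return np.array(W)
W=cloud((230,285),(175,250)); print("worktop z",np.median(W[:,2]))
st=W[W[:,0]<.49]
for z,n in((.106,"head"),(.086,"body"),(.046,"ring"),(.02,"base")):
    s=st[abs(st[:,2]-z)<.006]; print(n,len(s),s.mean(0).round(4), s.min(0).round(3),s.max(0).round(3))
b=W[(W[:,0]>.49)&(W[:,2]>.05)]; print("beaker",len(b), b.min(0) if len(b) else 0,b.max(0) if len(b) else 0)
W=cloud((325,420),(150,250)); W=W[(abs(W[:,0]-.516)<.07)&(abs(W[:,1]+.116)<.07)]
print("block z",np.median(W[:,2]))
for q in(W[(W[:,0]<.5)&(W[:,2]>.038)],W[(W[:,0]>.53)&(W[:,2]>.027)]): print(len(q),q.mean(0).round(4),((q.min(0)+q.max(0))/2).round(4))
# scene check: ellipse of head top
for n,X in(("sleeve",[.4618,-.080,.045]),("post",[.5681,-.1452,.034]),("pin",[.4854,-.1682,.042]),("stack",[.44,.19,.106])): print(n,pix("scene",np.array(X)))
E
```

```text
worktop z 0.0022047848889579225
head 147 [0.4425 0.1929 0.1069] [0.427 0.177 0.1  ] [0.459 0.209 0.112]
body 115 [0.441  0.1897 0.0869] [0.42  0.171 0.081] [0.465 0.216 0.092]
ring 61 [0.4394 0.1809 0.0459] [0.416 0.166 0.04 ] [0.469 0.214 0.052]
base 76 [0.441  0.1808 0.0202] [0.413 0.163 0.014] [0.473 0.219 0.026]
beaker 100 [0.51530371 0.13874881 0.05030604] [0.56667358 0.19010299 0.07215402]
block z 0.016735071955720215
128 [ 0.464  -0.0893  0.0457] [ 0.4661 -0.1184  0.0457]
95 [ 0.5673 -0.1449  0.0333] [ 0.5682 -0.1442  0.0333]
sleeve [370.85681792 214.89193333]
post [365.42703361 194.80706575]
pin [398.52704011 203.02964941]
stack [240.96129031 220.38337682]
```

```bash
cat > job.py <<'E'
from workcell import r, command_gripper
import numpy as np
Q=[.2588,.9659,0,0]; S=(.443,.193)
SEAT=dict(plunger=(.4621,-.0846),body=(.4852,-.1685),ring=(.5691,-.1453),base=(.546,-.0613))
def st(msg):
    s=r.read_state(); print(msg,"t",round(s['time_s'],1),"tcp",s['eef_pos'].round(4) if hasattr(s['eef_pos'],'round') else s['eef_pos'],"w",round(s['grip_width'],4),"gf",np.round(s['grip_force'],1),"F",np.round(s['contact_force'],1)); return s
def pick(tip,opening,force,lift,xy=S):
    z=tip+.025
    r.reach([*xy,z+.08],Q); command_gripper(opening,force)
    if r.move_straight([*xy,z],speed=.08,max_force=8): st("TOUCH")
    command_gripper(.0,force); st("grip")
    r.move_straight([*xy,z+.02],speed=.05); r.move_straight([*xy,z+lift],speed=.12); st("lift"); return z
def over(name,z): r.move_straight([*SEAT[name],z],speed=.2)
def lower(xy,z,zslow):
    r.move_straight([*xy,zslow],speed=.12)
    h=r.move_straight([*xy,z],speed=.04,max_force=12); st(f"lowered stop={h} target {z:.4f}")
E
python3 - <<'E'
from job import *
print(r.tip_extent)
z=pick(.089,.06,40,.09)
over("plunger",z+.09)
st("over")
from workcell import optics; import cv2
for n in("top","scene"):
    im,d=optics.get_image(n); np.savez(n+"1.npz",im=im,d=d)
    if n=="scene": c=im[130:270,180:450]
    else: t=im[130:290,220:430]
o=np.zeros((560,800,3),np.uint8)
a=cv2.resize(c,None,fx=1.75,fy=1.75); b=cv2.resize(t,None,fx=1.9,fy=1.9); 
o[:a.shape[0],:a.shape[1]]=a; o[250:250+b.shape[0],:b.shape[1]]=b
cv2.imwrite("pics/p1.png",o[:,:,::-1])
E
```

```text
0.025
grip t 3.4 tcp [0.4432 0.193  0.1146] w 0.0317 gf 39.6 F [-1.6 -1.3  5.5]
lift t 4.7 tcp [0.4425 0.1929 0.2033] w 0.032 gf 39.8 F [-0.2  0.4 -1.7]
over t 6.2 tcp [ 0.462  -0.0839  0.2039] w 0.0319 gf 39.8 F [ 0.   0.  -2.4]
```

View pics/p1.png

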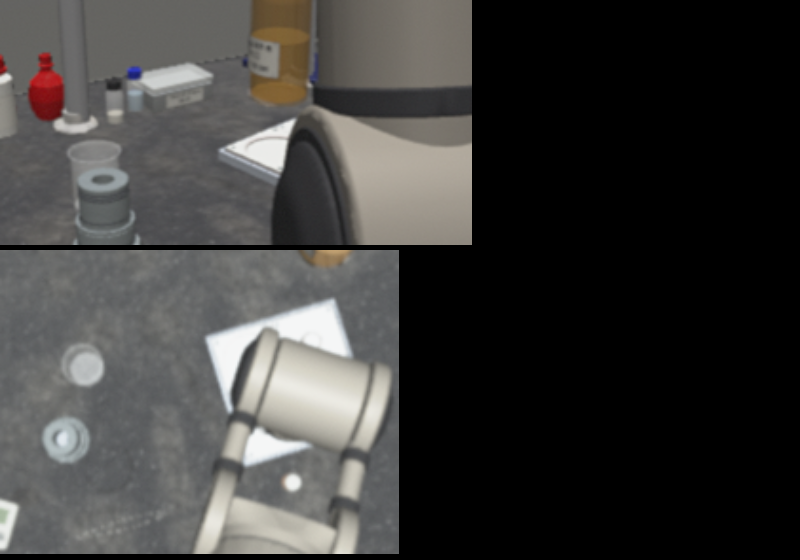

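p1: the plunger came out and the arm hides it over the tray. The body (66,440) still stands on the stack with its bore open, and the beaker and vial are unmoved. Now lowering.

```bash
python3 - <<'E'
from h import *
d=np.load('top1.npz')['d']; W=[]
for v in range(205,250):
    for u in range(235,275):
        if d[v,u]>0:
            o,q=ray("top",u,v); W.append(o+q*d[v,u])
W=np.array(W); s=W[(abs(W[:,2]-.086)<.007)]; print("body",len(s),((s.min(0)+s.max(0))/2).round(4),s.mean(0).round(4))
from job import *
lower(SEAT["plunger"],.070,.121)
E
```

```text
body 227 [0.4427 0.1932 0.0864] [0.4423 0.1928 0.0867]
lowered stop=True target 0.0700 t 8.2 tcp [ 0.4619 -0.0845  0.0736] w 0.0314 gf 40.6 F [-1.4  0.9  6.8]
```

```bash
sed -i 's/S=(.443,.193)/S=(.4427,.193)/' job.py; python3 - <<'E'
from job import *
command_gripper(.055); st("rel"); r.move_straight([*SEAT["plunger"],.16],speed=.15)
z=pick(.056,.07,60,.09)
over("body",z+.09)
lower(SEAT["body"],.052,.088)
E
```

```text
rel t 8.6 tcp [ 0.4613 -0.0843  0.0727] w 0.0551 gf 0.0 F [ 0.7  0.1 -1.1]
grip t 12.2 tcp [0.4429 0.1929 0.0818] w 0.0444 gf 60.6 F [-1.4 -1.3  5.3]
lift t 13.5 tcp [0.4422 0.1929 0.1703] w 0.0443 gf 61.7 F [ 0.5  0.1 -4. ]
lowered stop=True target 0.0520 t 17.1 tcp [ 0.4848 -0.1683  0.0559] w 0.0442 gf 62.6 F [-2.   0.8  6.3]
```

```bash
python3 - <<'E'
from job import *
command_gripper(.065); st("rel"); r.move_straight([*SEAT["body"],.16],speed=.15)
z=pick(.026,.075,50,.09)
over("ring",z+.09)
lower(SEAT["ring"],.044,.072)
E
```

```text
rel t 17.4 tcp [ 0.4841 -0.1679  0.0549] w 0.065 gf 0.0 F [ 0.3 -0.1  0.2]
grip t 21.4 tcp [0.443  0.1931 0.052 ] w 0.0519 gf 51.2 F [-1.9 -0.7  7. ]
lift t 22.7 tcp [0.4422 0.1929 0.1404] w 0.0518 gf 52.6 F [-0.3 -0.1 -3.3]
lowered stop=True target 0.0440 t 25.9 tcp [ 0.5689 -0.1452  0.048 ] w 0.052 gf 53.3 F [-1.5  0.5  5.9]
```

```bash
python3 - <<'E'
from job import *
from workcell import optics; import cv2
command_gripper(.072); st("rel"); r.move_straight([*SEAT["ring"],.16],speed=.15)
r.reach([*S,.13],Q); command_gripper(.078,70)
im,d=optics.get_image("top"); i2,_=optics.get_image("scene")
h=r.move_straight([*S,.012],speed=.04,max_force=5); st(f"touch {h}")
a=cv2.resize(im[140:262,225:422],None,fx=3,fy=3); b=cv2.resize(i2[170:290,190:440],None,fx=1.6,fy=1.6)
o=np.zeros((366+192,600,3),np.uint8); o[:366,:591]=a; o[366:,:400]=b; cv2.imwrite("pics/p2.png",o[:,:,::-1])
E
```

```text
rel t 26.3 tcp [ 0.5682 -0.145   0.047 ] w 0.0717 gf 0.0 F [ 0.4 -0.5 -0.1]
touch True t 31.5 tcp [0.4427 0.193  0.0147] w 0.0784 gf 2.8 F [-0.5 -0.2  5.5]
```

View pics/p2.png

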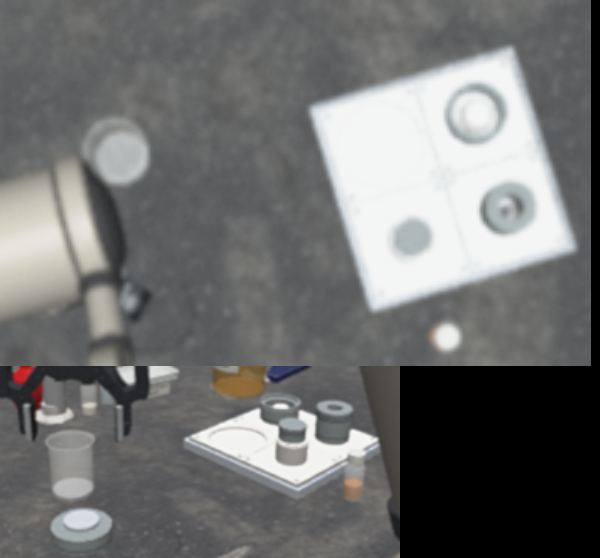

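p2: the plunger is in the sleeve (410,237), the body on the pin (508,207) and the ring on the post (475,113). The base stands alone in front of the beaker. The fingertips reached the worktop at TCP z = 0.0147, so I grip at TCP z = 0.027.

```bash
python3 - <<'E'
from job import *
r.move_straight([*S,.027],speed=.05); command_gripper(0,80); st("grip")
r.move_straight([*S,.045],speed=.04); r.move_straight([*S,.13],speed=.1); s=st("lift")
if s['grip_width']>.055:
    over("base",.13); lower(SEAT["base"],.034,.058)
E
```

```text
grip t 32.2 tcp [0.4426 0.193  0.0276] w 0.0588 gf 85.0 F [-2.3 -1.9  9.3]
lift t 33.8 tcp [0.4422 0.1929 0.1294] w 0.0589 gf 86.4 F [-0.5  0.7 -5.2]
lowered stop=True target 0.0340 t 36.6 tcp [ 0.546  -0.0613  0.0386] w 0.0585 gf 87.3 F [ 0.6 -0.   5. ]
```

Contact came at 0.0386, as expected (0.0276 + 0.011). Release, retreat and check.

```bash
python3 - <<'E'
from job import *
from workcell import optics; import cv2
command_gripper(.075); st("rel"); r.move_straight([*SEAT["base"],.16],speed=.12); r.reach([.443,.193,.25],Q); st("away")
im,d=optics.get_image("top"); i2,_=optics.get_image("scene")
from h import *
W=[]
for v in range(150,250):
    for u in range(325,420):
        if d[v,u]>0:
            o,q=ray("top",u,v); W.append(o+q*d[v,u])
W=np.array(W)
for n,z in(("plunger",.065),("body",.060),("ring",.042),("base",.031)):
    s=W[(np.hypot(*(W[:,:2]-SEAT[n]).T)<.036)&(abs(W[:,2]-z)<.008)]; print(n,len(s),((s.min(0)+s.max(0))/2-[*SEAT[n],z]).round(4),"med z err",round(np.median(s[:,2])-z,4))
a=cv2.resize(im[140:262,225:422],None,fx=3,fy=3); b=cv2.resize(i2[170:265,200:440],None,fx=2,fy=2)
o=np.zeros((366+190,600,3),np.uint8); o[:366,:591]=a; o[366:,:480]=b; cv2.imwrite("pics/p3.png",o[:,:,::-1])
E
```

```text
rel t 36.9 tcp [ 0.5451 -0.0611  0.0378] w 0.0748 gf 0.0 F [ 0.2 -0.3  0.9]
away t 39.2 tcp [0.4434 0.1923 0.2495] w 0.0751 gf 0.0 F [ 0.3 -0.7 -0.1]
plunger 139 [-0.0008  0.0005 -0.0004] med z err 0.001
body 213 [-0.0005  0.0005  0.0004] med z err 0.0007
ring 205 [ 0.0001  0.0003 -0.0002] med z err -0.0024
base 406 [-0.0004  0.0001  0.0005] med z err 0.0022
```

View pics/p3.png

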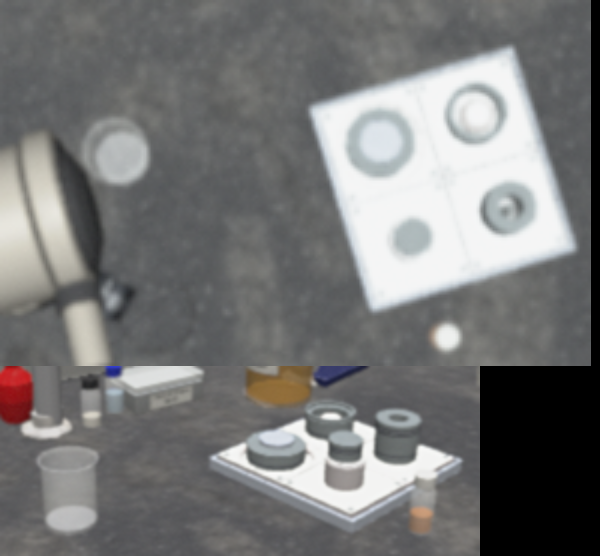

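p3: all four parts sit upright in their seats, with the base at (380,142) and the others as in p2. The beaker and vial have not moved. Handing in.

```bash
python3 -c "
from workcell import r
print(r.finish_job())"
```

```text
the job is handed in; nothing more can be done
None
```

I took the die apart and set all four parts in their own seats, with the beaker and vial left where they were. The job was handed in at about 39 s; the hand-in returned no verdict, but the last camera check showed every part within about 1 mm of its estimated seat centre.

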